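# Seat the cold plug and hold the clamp lever level over the test bench

## Robot

A 6-joint arm with a two-finger parallel gripper is mounted at the origin on the work surface. World frame = base frame: x ahead of the robot, y to its left, z up, the work surface at z = 0. Lengths are in m, angles in rad, forces in N, time in s.
With the tool pointing down it reaches from about 0.3 to 0.875 m from the base axis. Payload 6.4 kg.
Tool frame: the origin (TCP) lies between the finger pads; the fingertips stand 19 mm ahead of it and the grasp point (between the pads) is the TCP (ctrl.tips_ahead is the distance from the TCP to the fingertips, in m); y points along the fingers, z is the direction in which the jaws open and shut, and the axes are right-handed (so a half turn about y gives the same grasp; the last joint's range is limited). The gripper opens to 88 mm and grips with 3 to 60 N. Pads are 18 mm wide; open, the fingers measure 123 mm over their backs; the gripper's body (75 mm by 187 mm) begins 45 mm behind the grasp point.
Start: joints at [-1.511, 0.181, 1.607, -0, 1.354, -0.206], TCP at [0.151, -0.555, 0.258] pointing down, gripper open.
Joint ranges: [-2.99, 2.99], [-0.89, 2.07], [0.3, 2.58], [-1.14, 4.28], [0, 2.63], [-3.12, 3.12]. Speed limits (rad/s): [2.57, 2.57, 3.01, 3.14, 3.14, 3.14].

## Interface

Orientations are given as a unit quaternion [x, y, z, w].
In Python, from plant import ctrl gives the robot as it stands. The module is installed in compiled form; this text tells all that it offers.
- The arm moves only by the shell command python3 -m pendant 'ROWS' [FORCE]. ROWS is JSON, a list that holds one entry, the list of rows, each a list of 7 numbers: the shift along the tool's x, y, z in m, then the turn, a rotation vector about the tool's x, y, z in degrees, then the closure, from 0 (fully open) to 1 (shut). In form: [[[tx, ty, tz, rx, ry, rz, fingers], ...]]. A call has exactly 5 rows; each row shifts and turns the pose as measured when the row begins, along the tool's axes as they then stand; what a row does not reach is not made up. A row lasts 1/8 s, in which the tool goes at most 62.5 mm and 10.7 degrees, less where a joint would pass 70% of its speed; a pose out of reach is approached as far as the arm can. A call is refused whole if a number of a shift passes 0.0625 or a number of a turn 10.7, either way. A call with a gripper value outside its range is refused whole. The fingers move at their own pace and stop on an object; FORCE is the grip in N (left out, the last holds). Time passes only in rows, so rows that do not move let the fingers close, or fill a call up. It gives the time, the measured TCP pose, the force and the opening at its end, in the units of the state.
- ctrl.get_state(): the state, without advancing time (a new reading comes with each control period).
- ctrl.camera(name): name is "scene" or "top" or "wrist"; returns a dict with "img" (384x512x3 uint8, blue, green, red), "range_z" (384x512 float32, m along the optical axis (not along the pixel's ray), 0 where there is no reading), "K" (3x3 intrinsics, pixels), "extrinsics" (4x4, takes a point from world to camera coordinates). Camera axes: x right, y down, z forward; pixel columns grow to the right and rows downward; lengths in m; the calibration is good to about 2 mm. A picture is of the moment at which its call begins.
- ctrl.hand_in(): hands the job in, once; it reports no verdict.
Trained networks look in a picture, given as the dict that the camera call returned (one of the last four; its "shot" number tells which), for a name from the list of things; names that differ only in an ending like _2 or _b are one class to them, and where a whole thing is asked for, a point or a joint stands for the part that bears it (a point fixed in the world has none). Each returns a list of dicts, best first, with "p" (0 to 1); they miss things now and then, are a little off and sometimes report something else, mostly with a low value. They report only what shows in the picture. A call takes as long as a camera call.
- ctrl.search_frame(picture, label): "point" ([x, y, z] in m, in world coordinates, good to about 4 mm: the middle of the surface that is visible of it).
- ctrl.cut_out(picture, label): "pixels" (384x512 bool, what is visible of it).
- ctrl.place_of(picture, label): "point" ([x, y, z] in m, in world coordinates, good to about 4 mm: a listed point, or the origin of a listed thing).
The state is a dict: "t": time; "qpos": joint angles; "dq": joint speeds; "joint_efforts": joint torques, N m; "ee_pos": TCP position; "tcp_rot": TCP orientation; "force": force on the tool from outside, world axes, zero at the start; "moment": the same for the moment, N m; "width": opening from 0.0 (shut) to 1.0 (fully open).
Only numpy, scipy, OpenCV 4.12 (cv2) and the standard library are available. Lean on these libraries where they do the work, as an engineer would, in place of code of your own. Each camera call takes 0.05 s, during which the arm holds its last target.

## Task

Set the copper plug into the round pocket of the test bench, narrow spigot down and grip boss up, fully home with its flange flat on the block, and let go of it. Then lift the steel clamp lever by its balance point and hold it level above the bench, its heavy head straight above the plug with about 7 cm of air between them and its eye straight above the post; finish while still holding it there, still and touching nothing else. Leave the flask, the bottle and the cup where they stand.

Things in the scene. Friction and masses are not known exactly. Their poses are not given: they have to be found in the camera images.
- bench: the test bench, fixed: tray 210 x 250 mm with a dark circuit board, a grey socket block 80 x 80 mm (top 34 mm above the table) centred 60 mm along its +y, a steel post 90 mm along its -y. Origin: centre of the tray's underside; at yaw 0 its axes are the world's. Also upright cards 31 mm high at 58 to 95 mm in x, -15 to 105 mm in y; the rest is under 26 mm high
- pocket (a point): centre of the mouth of the round pocket, in the top face of the socket block (34 mm above the table); the pocket is 39 mm across and 18 mm deep with a small chamfer; z is up
- post_top (a point): top centre of the steel post, a round pin 20 mm across, 60 mm above the table; 150 mm from the pocket's axis
- plug: loose copper plug, about 0.4 kg, 50 mm tall, standing on its spigot: spigot 36 mm across, 14 mm tall; above it a flange 56 mm across (14 to 20 mm up), then a round grip boss 26 mm across (20 to 50 mm up). Origin: centre of the spigot's underside; z up to the boss. Seated, the flange lies on the block and the origin is 14 mm below pocket
- plug_top (a point): centre of the top face of the plug's grip boss, 50 mm above the plug's origin
- clamp: loose steel lever, about 0.7 kg: heavy round head 46 mm across, 36 mm tall; round eye 28 mm across, 30 mm tall, 150 mm from it along -y; joined by a bar 18 mm wide (x), 14 mm thick, 16 to 30 mm above the underside, free below. Lies level on head and eye, head to the robot's left; must turn under 1 rad. Origin: centre of head's underside; y from eye to head, z up
- clamp_balance (a point): the lever's balance point (centre of mass along its length), at mid-width and mid-thickness of the bar, 47.5 mm from the head's axis towards the eye, 23 mm above the underside
- clamp_eye (a point): centre of the underside of the lever's eye
- flask: bystander: upright steel flask 70 mm across, 220 mm tall; origin at the centre of its underside
- bottle: bystander: upright clear bottle 64 mm across, 200 mm tall; origin at the centre of its underside
- cup: bystander: white plastic cup 68 mm across, 50 mm tall; origin at the centre of its underside

How it is judged:
By the outcome, as a careful person would: the job done as asked, in the order asked, and still so for the second after the job is handed in, while the arm keeps its last pose, push and grip.
It also fails if it takes over 64 s, if anything falls off the work surface, if the arm or the gripper's body presses on something with over 40 N, if the wrist force passes 120 N, or if a joint passes its speed limit or range.

## Working session

There is one attempt and no reset: what is moved stays moved. The work goes in short steps, Python scripts to look and compute and a shell command to move; the robot and the scene stay as the last step left them, time stands still between calls to the robot, and variables do not carry over. Pictures are saved under pics/ and viewed, and the job is handed in when it is done.

```bash
mkdir -p pics; cat > h.py <<'E'
import numpy as np, cv2
from plant import ctrl
from scipy.spatial.transform import Rotation as R
def shot(name,fn):
    p=ctrl.camera(name); cv2.imwrite('pics/'+fn+'.png',p['img']); return p
def st():
    s=ctrl.get_state(); print('t',s['t'],'pos',np.round(s['ee_pos'],4),'F',np.round(s['force'],1),'w',round(s['width'],3)); print('axes cols x,y,z\n',np.round(R.from_quat(s['tcp_rot']).as_matrix(),3),'q',np.round(s['qpos'],3)); return s
E
python3 - <<'E'
from h import *
st()
for n in ['scene','top']:
    p=shot(n,n+'0')
    for l in ['pocket','post_top','plug','plug_top','clamp','clamp_balance','clamp_eye','flask','bottle','cup','bench']:
        r=ctrl.place_of(p,l)
        print(n,l,[(np.round(a['point'],3).tolist(),round(a['p'],2)) for a in r[:2]])
E
```

```text
t 0.0 pos [ 0.151  -0.5543  0.2568] F [-0.4  0.2  0. ] w 0.998
axes cols x,y,z
 [[-0.965 -0.     0.263]
 [-0.263  0.002 -0.965]
 [-0.    -1.    -0.002]] q [-1.511  0.182  1.608  0.     1.354 -0.206]
scene pocket [([0.546, 0.256, 0.032], 0.89), ([0.563, 0.196, -0.001], 0.5)]
scene post_top [([0.58, 0.106, 0.061], 0.74)]
scene plug [([0.685, -0.067, 0.001], 0.8)]
scene plug_top [([0.68, -0.064, 0.047], 0.62)]
scene clamp [([0.481, -0.158, -0.001], 0.89), ([0.794, 0.098, -0.001], 0.52)]
scene clamp_balance [([0.455, -0.2, 0.023], 0.73), ([0.545, 0.258, 0.033], 0.38)]
scene clamp_eye [([0.409, -0.289, 0.002], 0.7)]
scene flask []
scene bottle [([0.688, -0.364, 0.001], 0.78), ([0.564, 0.195, 0.002], 0.19)]
scene cup [([0.794, 0.097, 0.0], 0.57)]
scene bench [([0.564, 0.194, 0.001], 0.97)]
top pocket [([0.548, 0.257, 0.034], 0.93)]
top post_top [([0.579, 0.108, 0.063], 0.57)]
top plug [([0.685, -0.067, -0.002], 0.77), ([0.793, 0.096, -0.001], 0.73)]
top plug_top [([0.683, -0.066, 0.05], 0.66)]
top clamp [([0.476, -0.158, -0.002], 0.97), ([0.684, -0.067, 0.001], 0.73)]
top clamp_balance [([0.458, -0.202, 0.022], 0.9)]
top clamp_eye [([0.412, -0.292, -0.002], 0.68)]
top flask [([0.565, 0.522, -0.002], 0.61)]
top bottle [([0.688, -0.364, 0.002], 0.82)]
top cup [([0.795, 0.096, 0.001], 0.87)]
top bench [([0.562, 0.196, -0.002], 0.65)]
```

View pics/scene0.png

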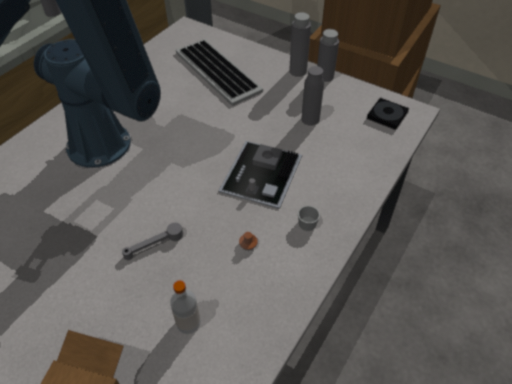

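View pics/top0.png

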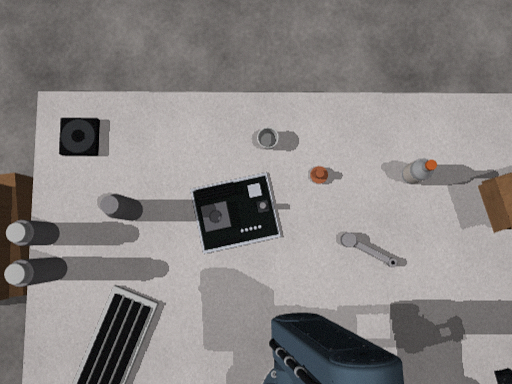

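The scene is clear. In the top view the plug is at about (319,175), the clamp head at (348,240), its eye at (394,262), the pocket at (215,216) and the post at (264,206). I'll move towards the plug and turn the jaws towards world x.

```bash
python3 -m pendant '[[[-0.054,0,-0.027,0,-10.7,0,0],[-0.058,0,-0.016,0,-10.7,0,0],[-0.060,0,-0.005,0,-10.7,0,0],[-0.060,0,0.006,0,-10.7,0,0],[-0.058,0,0.017,0,-10.7,0,0]]]' 30; python3 -c "
from h import *
st()"
```

```text
t: 1.82
ee_pos: [0.3783, -0.3513, 0.258]
tcp_rot: [0.401, -0.581, 0.583, -0.401]
force: [1.0, -1.2, -0.1]
width: 1.0
t 1.825 pos [ 0.3783 -0.3513  0.258 ] F [ 1.  -1.2 -0.1] w 1.0
axes cols x,y,z
 [[-0.356  0.001  0.934]
 [-0.934 -0.003 -0.356]
 [ 0.002 -1.     0.002]] q [-9.780e-01  4.700e-02  1.754e+00 -1.000e-03  1.338e+00 -6.140e-01]
```

```bash
python3 -m pendant '[[[-0.054,0,0.027,0,-10.7,0,0],[-0.048,0,0.037,0,-10.2,0,0],[-0.041,0,0.045,0,0,0,0],[-0.041,0,0.045,0,0,0,0],[-0.041,0,0.045,0,0,0,0]]]'; python3 -c "
from h import *
st();p=shot('wrist','w1')
e=np.linalg.inv(p['extrinsics']);print(np.round(e,3),p['K'])
for l in ['plug','plug_top']: print([(np.round(a['point'],4).tolist(),round(a['p'],2)) for a in ctrl.place_of(p,l)[:2]])"
```

```text
t: 2.45
ee_pos: [0.6074, -0.1388, 0.2591]
tcp_rot: [0.503, -0.495, 0.5, -0.502]
force: [0.9, -0.3, 0.1]
width: 1.004
t 2.45 pos [ 0.6074 -0.1388  0.2591] F [ 0.9 -0.3  0.1] w 1.004
axes cols x,y,z
 [[ 0.01   0.004  1.   ]
 [-1.    -0.006  0.01 ]
 [ 0.006 -1.     0.004]] q [-0.413  0.282  1.482 -0.004  1.372 -0.423]
[[ 1.     0.01   0.007  0.607]
 [ 0.011 -0.953 -0.304 -0.061]
 [ 0.004  0.304 -0.953  0.385]
 [ 0.     0.     0.     1.   ]] [[307.90572734   0.         259.11071479]
 [  0.         307.90572734 187.02452342]
 [  0.           0.           1.        ]]
[([0.68, -0.0665, 0.0057], 0.62)]
[([0.685, -0.0666, 0.0521], 0.92)]
```

View pics/w1.png

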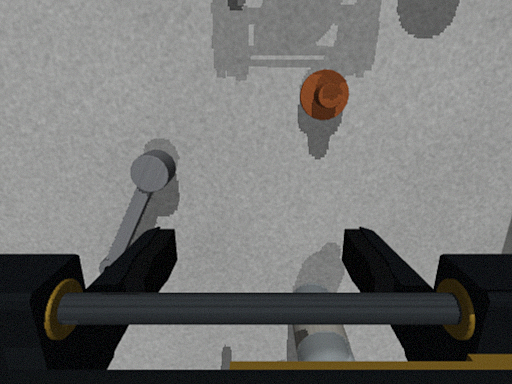

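The wrist view shows the plug at (325,95) and the clamp head at (153,170). I'll measure the plug and the clamp head from depth.

```bash
cat >> h.py <<'E'
def cloud(p):
    z=p['range_z'];v,u=np.nonzero(z>0);d=z[v,u];K=p['K']
    c=np.c_[(u-K[0,2])*d/K[0,0],(v-K[1,2])*d/K[1,1],d,np.ones(len(d))]
    return (c@np.linalg.inv(p['extrinsics']).T)[:,:3]
def band(c,xy,r,z0,z1):
    m=(np.hypot(c[:,0]-xy[0],c[:,1]-xy[1])<r)&(c[:,2]>z0)&(c[:,2]<z1);q=c[m]
    if len(q)<5: print('few',len(q));return None
    (x,y),rad=cv2.minEnclosingCircle(q[:,:2].astype(np.float32))
    print(f'n{len(q)} mean {np.round(q.mean(0),4)} med z {np.median(q[:,2]):.4f} circ {x:.4f} {y:.4f} r {rad:.4f} bbox {np.round(q.min(0),4)[:2]} {np.round(q.max(0),4)[:2]}');return q
E
python3 -c "
from h import *
p=shot('wrist','w2');c=cloud(p)
band(c,(.684,-.067),.05,.044,.06);band(c,(.684,-.067),.05,.014,.026)
band(c,(.478,-.158),.045,.032,.05)
q=ctrl.get_state()['qpos'];print(q)"
```

```text
n495 mean [ 0.6825 -0.067   0.0493] med z 0.0494 circ 0.6830 -0.0671 r 0.0130 bbox [ 0.6701 -0.0791] [ 0.6958 -0.0548]
n1381 mean [ 0.6808 -0.0665  0.0195] med z 0.0194 circ 0.6830 -0.0671 r 0.0281 bbox [ 0.6554 -0.0946] [ 0.7105 -0.0397]
n1143 mean [ 0.481  -0.157   0.0353] med z 0.0354 circ 0.4802 -0.1574 r 0.0231 bbox [ 0.4583 -0.1799] [ 0.5031 -0.135 ]
[-0.41442387  0.28110049  1.48458544 -0.00382972  1.37142239 -0.426389  ]
```

```bash
python3 -m pendant '[[[-0.036,0.02,0.038,0,0,0,0],[-0.036,0.03,0.038,0,0,0,0],[0,0.05,0,0,0,0,0],[0,0.03,0,0,0,0,0],[0,0,0,0,0,0,0]]]'; python3 -c "
from h import *
st();"
```

```text
t: 3.28
ee_pos: [0.6817, -0.0742, 0.1269]
tcp_rot: [0.502, -0.496, 0.503, -0.5]
force: [-0.6, -0.6, 1.0]
width: 1.001
t 3.275 pos [ 0.6817 -0.0742  0.1269] F [-0.6 -0.6  1. ] w 1.001
axes cols x,y,z
 [[ 0.003  0.004  1.   ]
 [-1.    -0.009  0.003]
 [ 0.009 -1.     0.004]] q [-0.278  0.545  1.403 -0.008  1.187 -0.278]
```

```bash
python3 -m pendant '[[[-0.008,0,0.001,-0.2,0,0.5,0],[0,0.04,0,0,0,0,0],[0,0.03,0,0,0,0,0],[0,0.012,0,0,0,0,0],[0,0,0,0,0,0,0]]]'; python3 -c "
from h import *
st();"
```

```text
t: 3.9
ee_pos: [0.6884, -0.0701, 0.0546]
tcp_rot: [0.496, -0.496, 0.505, -0.503]
force: [-0.1, -0.5, -0.2]
width: 1.005
t 3.9 pos [ 0.6884 -0.0701  0.0546] F [-0.1 -0.5 -0.2] w 1.005
axes cols x,y,z
 [[-0.002  0.015  1.   ]
 [-1.    -0.003 -0.002]
 [ 0.003 -1.     0.015]] q [-0.273  0.644  1.415  0.002  1.067 -0.272]
```

```bash
python3 -m pendant '[[[-0.003,0,-0.005,-0.8,0,0.2,0],[0,0,0,0,0,0,0],[0,0.006,0,0,0,0,0],[0,0.005,0,0,0,0,0],[0,0,0,0,0,0,0]]]'; python3 -c "
from h import *
st();"
```

```text
t: 4.53
ee_pos: [0.6857, -0.0674, 0.0476]
tcp_rot: [0.498, -0.499, 0.502, -0.501]
force: [-0.3, -1.0, -0.0]
width: 0.999
t 4.525 pos [ 0.6857 -0.0674  0.0476] F [-0.3 -1.  -0. ] w 0.999
axes cols x,y,z
 [[-0.002  0.007  1.   ]
 [-1.    -0.001 -0.002]
 [ 0.001 -1.     0.007]] q [-2.700e-01  6.530e-01  1.417e+00  1.000e-03  1.065e+00 -2.690e-01]
```

```bash
python3 -m pendant '[[[0,0.003,-0.003,-0.5,0,0.1,0],[0,0,0,0,0,0,0],[0,0.003,0,0,0,0,0],[0,0,0,0,0,0,0],[0,0,0,0,0,0,0]]]'; python3 -c "
from h import *
st();p=shot('wrist','w3')"
```

```text
t: 5.15
ee_pos: [0.6824, -0.0674, 0.0408]
tcp_rot: [-0.5, 0.502, -0.499, 0.499]
force: [0.2, 0.9, -0.9]
width: 1.0
t 5.15 pos [ 0.6824 -0.0674  0.0408] F [ 0.2  0.9 -0.9] w 1.0
axes cols x,y,z
 [[-0.002 -0.003  1.   ]
 [-1.     0.001 -0.002]
 [-0.001 -1.    -0.003]] q [-2.710e-01  6.620e-01  1.419e+00  1.000e-03  1.064e+00 -2.700e-01]
```

View pics/w3.png

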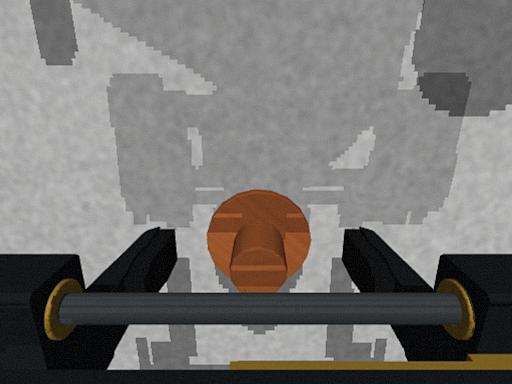

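The boss is centred between the fingers at about (258,255), so I'll grip.

```bash
python3 -m pendant '[[[0,-0.002,0,0,0,0,0.5],[0,0,0,0,0,0,1],[0,0,0,0,0,0,1],[0,0,0,0,0,0,1],[0,0,0,0,0,0,1]]]' 40; python3 -c "
from h import *
st();p=shot('wrist','w3')"
```

```text
t: 5.82
ee_pos: [0.6825, -0.0674, 0.0433]
tcp_rot: [-0.5, 0.501, -0.499, 0.499]
force: [-0.3, -0.4, -0.2]
width: 0.454
t 5.825 pos [ 0.6825 -0.0674  0.0433] F [-0.3 -0.4 -0.2] w 0.454
axes cols x,y,z
 [[-0.002 -0.003  1.   ]
 [-1.     0.001 -0.002]
 [-0.001 -1.    -0.003]] q [-2.710e-01  6.580e-01  1.419e+00  1.000e-03  1.067e+00 -2.700e-01]
```

Still closing. I'll wait, then lift slightly.

```bash
python3 -m pendant '[[[0,0,0,0,0,0,1],[0,0,0,0,0,0,1],[0,0,0,0,0,0,1],[0,-0.03,0,0,0,0,1],[0,-0.05,0,0,0,0,1]]]' 40; python3 -c "
from h import *
st();p=shot('wrist','w3')"
```

```text
t: 6.5
ee_pos: [0.6779, -0.0663, 0.1173]
tcp_rot: [-0.502, 0.506, -0.495, 0.497]
force: [0.6, -0.4, -3.8]
width: 0.283
t 6.5 pos [ 0.6779 -0.0663  0.1173] F [ 0.6 -0.4 -3.8] w 0.283
axes cols x,y,z
 [[-0.002 -0.017  1.   ]
 [-1.     0.005 -0.002]
 [-0.005 -1.    -0.017]] q [-0.272  0.56   1.402  0.     1.197 -0.27 ]
```

```bash
python3 -m pendant '[[[-0.050,-0.028,-0.03,0.2,0,0,1],[-0.050,-0.028,-0.03,0.2,0,0,1],[-0.050,-0.028,-0.03,0.2,0,0,1],[-0.05,-0.02,-0.03,0.2,0,0,1],[0,0,0,0,0,0,1]]]' 40; python3 -c "
from h import *
st();p=shot('wrist','w4');c=cloud(p)
for l in ['pocket','post_top','bench']: print([(np.round(a['point'],4).tolist(),round(a['p'],2)) for a in ctrl.place_of(p,l)[:2]])
band(c,(.58,.107),.03,.055,.068)
np.save('c4.npy',c)"
```

```text
t: 7.18
ee_pos: [0.5628, 0.1316, 0.2277]
tcp_rot: [0.496, -0.499, 0.503, -0.502]
force: [-0.0, -0.0, -3.5]
width: 0.286
t 7.175 pos [0.5628 0.1316 0.2277] F [-0.  -0.  -3.5] w 0.286
axes cols x,y,z
 [[-0.004  0.01   1.   ]
 [-1.     0.003 -0.004]
 [-0.003 -1.     0.01 ]] q [0.023 0.208 1.637 0.003 1.286 0.026]
[([0.5445, 0.256, 0.0312], 0.79)]
[([0.5828, 0.106, 0.059], 0.86)]
[([0.5616, 0.1996, 0.0013], 0.59)]
n88 mean [0.5841 0.1149 0.0586] med z 0.0589 circ 0.5831 0.1120 r 0.0091 bbox [0.5745 0.1092] [0.5918 0.1186]
```

View pics/w4.png

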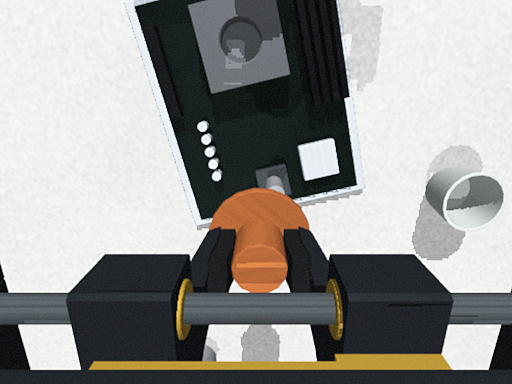

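The pocket mouth shows at (240,40). I'll fit its circle by casting the non-top pixels onto the block's top plane.

```bash
cat >> h.py <<'E'
def pocket(p,g=(.547,.257)):
    c=cloud(p); m=(np.hypot(c[:,0]-g[0],c[:,1]-g[1])<.04)&(abs(c[:,2]-.034)<.004); zt=np.median(c[m,2])
    E=np.linalg.inv(p['extrinsics']);o=E[:3,3]
    v,u=np.mgrid[:384,:512];K=p['K'];d=np.stack([(u-K[0,2])/K[0,0],(v-K[1,2])/K[1,1],np.ones(u.shape)],-1)@E[:3,:3].T
    zz=o[2]+d[...,2]*p['range_z'];s=(zt-o[2])/d[...,2];P=o+d*s[...,None]
    hole=(zz<zt-.002)&(np.hypot(P[...,0]-g[0],P[...,1]-g[1])<.032)&(p['range_z']>0)
    n,lab,stt,cen=cv2.connectedComponentsWithStats(hole.astype(np.uint8))
    k=1+np.argmax(stt[1:,4]);h=lab==k;cs,_=cv2.findContours(h.astype(np.uint8),0,1);q=P[h]
    (x,y),r=cv2.minEnclosingCircle(q[:,:2].astype(np.float32))
    print('zt',zt,'n',h.sum(),'mean',q.mean(0)[:2],'bbox mid',(q.min(0)+q.max(0))[:2]/2,'size',np.ptp(q,axis=0)[:2],'circ',x,y,r)
    bt=P[(abs(zz-zt)<.0015)&(np.hypot(P[...,0]-g[0],P[...,1]-g[1])<.06)][:,:2]
    print('block rect',cv2.minAreaRect(bt.astype(np.float32)))
E
python3 -c "
from h import *
p=shot('wrist','w5');pocket(p)"
```

```text
zt 0.03341193551912494 n 1471 mean [0.5485294  0.25452431] bbox mid [0.54884366 0.25423648] size [0.03951049 0.03926524] circ 0.5484218597412109 0.2542811930179596 0.020332705229520798
block rect ((0.5484786629676819, 0.2542244493961334), (0.0799964889883995, 0.07935142517089844), 12.992740631103516)
```

```bash
python3 -c "
from h import *
s=st();p=shot('wrist','w6');pocket(p);c=cloud(p)
Rm=R.from_quat(s['tcp_rot']).as_matrix();t=(c-s['ee_pos'])@Rm
import numpy as np
# tool coords: x,z lateral, y along; flange top about y=+0.023, boss top y=-0.007
for y0,y1,n in [(-.015,.0,'boss'),(.018,.0275,'flange')]:
  m=(t[:,1]>y0)&(t[:,1]<y1)&(abs(t[:,0])<.04)&(abs(t[:,2])<(.011 if n=='boss' else .032));q=t[m]
  print(n,len(q),'y',np.median(q[:,1]),q[:,[0,2]].min(0),q[:,[0,2]].max(0))
  if n=='flange':
    h=cv2.convexHull(q[:,[0,2]].astype(np.float32));print(cv2.minEnclosingCircle(h))
"
```

```text
t 7.425 pos [0.5644 0.1269 0.2253] F [-0.3  0.3 -3.2] w 0.282
axes cols x,y,z
 [[-0.01   0.007  1.   ]
 [-1.     0.002 -0.011]
 [-0.002 -1.     0.007]] q [0.015 0.214 1.635 0.002 1.285 0.025]
zt 0.03341038841395266 n 1463 mean [0.54849333 0.25448907] bbox mid [0.54898817 0.25439722] size [0.03948648 0.03832186] circ 0.5488554239273071 0.2544741630554199 0.020211350172758102
block rect ((0.5485031008720398, 0.2540070414543152), (0.08007515221834183, 0.07905244082212448), 12.843804359436035)
boss 2295 y -0.0059796977053464045 [-0.01401867 -0.01099667] [0.01167865 0.01099648]
flange 2995 y 0.023880464261318547 [-0.02849389 -0.02609198] [-0.00185517  0.02769508]
((-0.0058939578011631966, 0.0008015530183911324), 0.026993850246071815)
```

```bash
python3 -m pendant '[[[-0.042,0.015,-0.006,-0.2,0,0,1],[-0.042,0.02,-0.006,-0.2,0,0,1],[-0.042,0.03,-0.005,0,0,0,1],[0,0.03,0,0,0,0,1],[0,0.01,0,0,0,0,1]]]' 40; python3 -m pendant '[[[0,0,0,0,0,0,1],[0,0,0,0,0,0,1],[0,0,0,0,0,0,1],[0,0,0,0,0,0,1],[0,0,0,0,0,0,1]]]' 40; python3 -c "
from h import *
st()"
```

```text
t: 8.1
ee_pos: [0.5534, 0.2506, 0.1153]
tcp_rot: [-0.494, 0.506, -0.505, 0.495]
force: [0.1, -1.1, -3.1]
width: 0.284
t: 8.72
ee_pos: [0.5565, 0.2485, 0.1184]
tcp_rot: [0.492, -0.506, 0.507, -0.495]
force: [0.4, -0.6, -3.9]
width: 0.287
t 8.725 pos [0.5565 0.2485 0.1184] F [ 0.4 -0.6 -3.9] w 0.287
axes cols x,y,z
 [[-0.026  0.004  1.   ]
 [-1.     0.002 -0.026]
 [-0.002 -1.     0.003]] q [2.250e-01 4.070e-01 1.623e+00 1.000e-03 1.107e+00 2.500e-01]
```

```bash
python3 -m pendant '[[[-0.005,0.01,-0.008,0,-1.4,0,1],[0,0.005,0,0,0,0,1],[0,0,0,0,0,0,1],[0,0,0,0,0,0,1],[0,0,0,0,0,0,1]]]' 40;  python3 -c "
from h import *
st()"
```

```text
t: 9.35
ee_pos: [0.5476, 0.2544, 0.1021]
tcp_rot: [-0.499, 0.5, -0.5, 0.501]
force: [0.3, 0.2, -3.0]
width: 0.282
t 9.35 pos [0.5476 0.2544 0.1021] F [ 0.3  0.2 -3. ] w 0.282
axes cols x,y,z
 [[ 0.001  0.003  1.   ]
 [-1.     0.002  0.001]
 [-0.002 -1.     0.003]] q [2.380e-01 4.200e-01 1.645e+00 1.000e-03 1.074e+00 2.370e-01]
```

```bash
python3 -m pendant '[[[0,0.01,0,-0.2,0,0,1],[0,0.006,0,0,0,0,1],[0,0,0,0,0,0,1],[0,0,0,0,0,0,1],[0,0,0,0,0,0,1]]]' 40;  python3 -c "
from h import *
st();p=shot('wrist','w7')"
```

```text
t: 9.98
ee_pos: [0.5479, 0.2542, 0.0849]
tcp_rot: [-0.5, 0.501, -0.499, 0.5]
force: [-0.7, 0.3, -4.0]
width: 0.286
t 9.975 pos [0.5479 0.2542 0.0849] F [-0.7  0.3 -4. ] w 0.286
axes cols x,y,z
 [[ 0.    -0.001  1.   ]
 [-1.     0.002  0.   ]
 [-0.002 -1.    -0.001]] q [0.237 0.447 1.647 0.002 1.048 0.236]
```

View pics/w7.png

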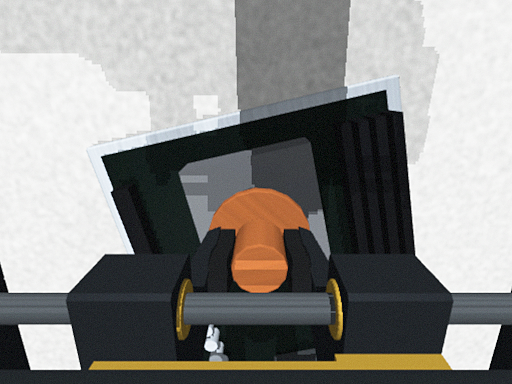

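The plug is over the block, with its flange centred at about (260,232) in the picture. I'll lower it gently and watch the force.

```bash
python3 -m pendant '[[[0,0.005,0,0,0,0,1],[0,0.004,0,0,0,0,1],[0,0.003,0,0,0,0,1],[0,0,0,0,0,0,1],[0,0,0,0,0,0,1]]]' 40;  python3 -c "
from h import *
st()"
```

```text
t: 10.65
ee_pos: [0.548, 0.2543, 0.0722]
tcp_rot: [-0.5, 0.5, -0.499, 0.5]
force: [-0.4, 0.7, -4.1]
width: 0.287
t 10.65 pos [0.548  0.2543 0.0722] F [-0.4  0.7 -4.1] w 0.287
axes cols x,y,z
 [[ 0.    -0.     1.   ]
 [-1.     0.002  0.   ]
 [-0.002 -1.    -0.   ]] q [0.237 0.466 1.65  0.002 1.025 0.236]
```

```bash
python3 -m pendant '[[[0,0.004,0,0,0,0,1],[0,0.002,0,0,0,0,1],[0,0.001,0,0,0,0,1],[0,0,0,0,0,0,1],[0,0,0,0,0,0,1]]]' 40;  python3 -c "
from h import *
st()"
```

```text
t: 11.28
ee_pos: [0.5481, 0.2543, 0.0649]
tcp_rot: [-0.5, 0.5, -0.499, 0.501]
force: [0.3, -0.4, -3.3]
width: 0.284
t 11.275 pos [0.5481 0.2543 0.0649] F [ 0.3 -0.4 -3.3] w 0.284
axes cols x,y,z
 [[ 0.    -0.     1.   ]
 [-1.     0.002  0.   ]
 [-0.002 -1.    -0.   ]] q [0.237 0.478 1.652 0.002 1.012 0.236]
```

```bash
python3 -m pendant '[[[0,0.001,0,0,0,0,1],[0,0.001,0,0,0,0,1],[0,0,0,0,0,0,1],[0,0,0,0,0,0,1],[0,0,0,0,0,0,1]]]' 40;  python3 -c "
from h import *
st()"
```

```text
t: 11.9
ee_pos: [0.5483, 0.2544, 0.0632]
tcp_rot: [-0.499, 0.5, -0.499, 0.501]
force: [0.1, -0.5, -2.0]
width: 0.287
t 11.9 pos [0.5483 0.2544 0.0632] F [ 0.1 -0.5 -2. ] w 0.287
axes cols x,y,z
 [[ 0.     0.     1.   ]
 [-1.     0.002  0.   ]
 [-0.002 -1.     0.   ]] q [0.237 0.48  1.652 0.002 1.008 0.236]
```

```bash
python3 -m pendant '[[[0,0.001,0,0,0,0,1],[0,0.001,0,0,0,0,1],[0,0,0,0,0,0,1],[0,0,0,0,0,0,1],[0,0,0,0,0,0,1]]]' 40;  python3 -c "
from h import *
st()"
```

```text
t: 12.52
ee_pos: [0.5485, 0.2546, 0.0632]
tcp_rot: [-0.5, 0.5, -0.499, 0.501]
force: [-1.2, 0.2, -0.1]
width: 0.281
t 12.525 pos [0.5485 0.2546 0.0632] F [-1.2  0.2 -0.1] w 0.281
axes cols x,y,z
 [[ 0.001  0.001  1.   ]
 [-1.     0.002  0.001]
 [-0.002 -1.     0.001]] q [0.238 0.481 1.651 0.002 1.008 0.236]
```

The block now carries the weight and z has stopped changing, so the plug is home. I'll release it.

```bash
python3 -m pendant '[[[0,0,0,0,0,0,0.6],[0,0,0,0,0,0,0.4],[0,0,0,0,0,0,0.3],[0,0,0,0,0,0,0.2],[0,0,0,0,0,0,0.2]]]' 30; python3 -m pendant '[[[0,-0.005,0,0,0,0,0],[0,-0.03,0,0,0,0,0],[0,-0.04,0,0,0,0,0],[0.03,-0.05,0,0,0,0,0],[0.04,-0.04,0,0,0,0,0]]]'; python3 -c "
from h import *
st();p=shot('wrist','w8');c=cloud(p);band(c,(.548,.254),.04,.064,.078);band(c,(.548,.254),.045,.037,.045);band(c,(.548,.254),.055,.030,.0365)"
```

```text
t: 13.15
ee_pos: [0.5499, 0.2548, 0.0642]
tcp_rot: [-0.499, 0.5, -0.5, 0.502]
force: [-0.6, -0.2, -0.6]
width: 0.793
t: 13.78
ee_pos: [0.5469, 0.1845, 0.2307]
tcp_rot: [0.502, -0.5, 0.498, -0.501]
force: [1.4, -0.6, 1.2]
width: 1.002
t 13.775 pos [0.5469 0.1845 0.2307] F [ 1.4 -0.6  1.2] w 1.002
axes cols x,y,z
 [[ 0.005 -0.004  1.   ]
 [-1.     0.001  0.005]
 [-0.001 -1.    -0.004]] q [0.119 0.213 1.626 0.002 1.307 0.114]
n651 mean [0.5496 0.2548 0.0693] med z 0.0694 circ 0.5496 0.2547 r 0.0130 bbox [0.5368 0.2424] [0.5621 0.2675]
n1881 mean [0.5497 0.2556 0.0394] med z 0.0394 circ 0.5497 0.2545 r 0.0279 bbox [0.5227 0.2274] [0.5775 0.2819]
n3971 mean [0.5476 0.2568 0.0334] med z 0.0334 circ 0.5480 0.2541 r 0.0550 bbox [0.501  0.2078] [0.5955 0.3013]
```

View pics/w8.png

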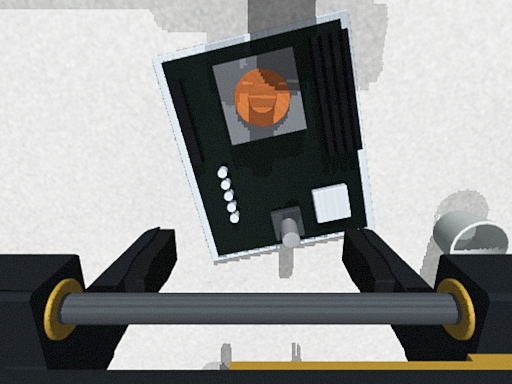

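The plug is seated: the flange top is 6.0 mm and the boss top 36 mm above the block face. Next I'll go to the clamp.

```bash
python3 -m pendant '[[[0.059,0,-0.017,0,0,0,0],[0.059,0,-0.017,0,0,0,0],[0.059,0,-0.017,0,0,0,0],[0.059,0,-0.017,0,0,0,0],[0.059,0,-0.017,0,0,0,0]]]'; python3 -m pendant '[[[0.055,0,-0.017,0,9,0,0],[0.055,0,-0.008,0,9,0,0],[0.03,0,0,0,9,0,0],[0.03,0,0,0,0,0,0],[0,0,0,0,0,0,0]]]'; python3 -c "
from h import *
st();p=shot('wrist','w9');c=cloud(p)
for l in ['clamp','clamp_balance','clamp_eye']: print([(np.round(a['point'],4).tolist(),round(a['p'],2)) for a in ctrl.place_of(p,l)[:2]])
band(c,(.48,-.157),.045,.033,.05);band(c,(.412,-.291),.035,.026,.034);q=band(c,(.45,-.217),.04,.026,.034)
if q is not None: print(cv2.minAreaRect(q[:,:2].astype(np.float32)))
"
```

```text
t: 14.45
ee_pos: [0.4668, -0.1167, 0.2405]
tcp_rot: [-0.499, 0.494, -0.502, 0.505]
force: [1.1, -0.1, 0.2]
width: 0.998
t: 15.08
ee_pos: [0.4071, -0.2893, 0.2419]
tcp_rot: [0.36, -0.601, 0.611, -0.369]
force: [-0.1, 0.2, -0.4]
width: 0.998
t 15.075 pos [ 0.4071 -0.2893  0.2419] F [-0.1  0.2 -0.4] w 0.998
axes cols x,y,z
 [[-0.468  0.019  0.884]
 [-0.884 -0.006 -0.468]
 [-0.004 -1.     0.019]] q [-0.862  0.013  1.823  0.011  1.289 -0.379]
[([0.4778, -0.1563, 0.002], 0.89)]
[([0.4578, -0.1988, 0.0223], 0.98), ([0.69, -0.3619, -0.0021], 0.72)]
[([0.4063, -0.2855, 0.0], 0.67)]
n1548 mean [ 0.4777 -0.1613  0.0353] med z 0.0353 circ 0.4794 -0.1579 r 0.0229 bbox [ 0.4569 -0.1808] [ 0.5021 -0.1388]
n765 mean [ 0.4161 -0.2822  0.0294] med z 0.0295 circ 0.4171 -0.2816 r 0.0246 bbox [ 0.3983 -0.3054] [ 0.4341 -0.2573]
n1371 mean [ 0.4503 -0.2153  0.0294] med z 0.0294 circ 0.4500 -0.2171 r 0.0400 bbox [ 0.4246 -0.2549] [ 0.4748 -0.1787]
((0.44917768239974976, -0.21688292920589447), (0.07937300205230713, 0.017655303701758385), 62.528053283691406)
```

View pics/w9.png

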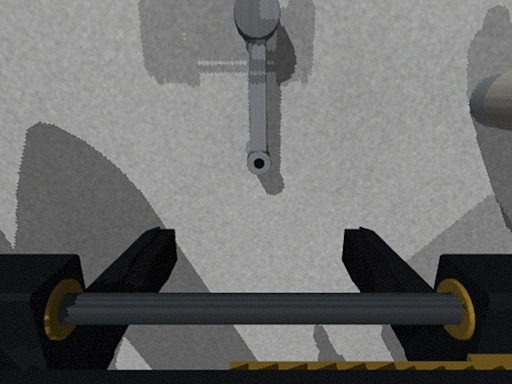

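The clamp head is at (257,15), the bar along column 258, and the eye at (259,162). The bar is aligned with the tool, so I'll approach the balance point.

```bash
python3 -m pendant '[[[-0.05,0.02,0.002,-0.6,-0.4,-0.2,0],[-0.05,0.04,0.002,-0.5,0,0,0],[0,0.05,0,0,0,0,0],[0,0.03,0,0,0,0,0],[0,0,0,0,0,0,0]]]'; python3 -c "
from h import *
s=st();m=R.from_quat(s['tcp_rot']).as_matrix();d=np.array([.4583,-.1995,.024])-s['ee_pos'];print('tool d',np.round(d@m,4)); a=m@np.cross([0,1,0],m.T@[0,0,-1]);print('turn tool deg',np.degrees(m.T@a),'yaw',np.degrees(np.arctan2(m[1,2],m[0,2])))
"
```

```text
t: 15.9
ee_pos: [0.4633, -0.1928, 0.1005]
tcp_rot: [0.37, -0.601, 0.603, -0.372]
force: [-0.2, -0.2, -0.3]
width: 1.0
t 15.9 pos [ 0.4633 -0.1928  0.1005] F [-0.2 -0.2 -0.3] w 1.0
axes cols x,y,z
 [[-0.45   0.004  0.893]
 [-0.893 -0.002 -0.45 ]
 [-0.    -1.     0.004]] q [-6.320e-01  2.250e-01  1.911e+00  1.000e-03  1.002e+00 -1.650e-01]
tool d [ 0.0082  0.0765 -0.0018]
turn tool deg [-2.40760188e-01 -1.42298990e-17 -2.47320630e-02] yaw -26.770865743455136
```

```bash
cat >> h.py <<'E'
def go(T,yaw=None):
    s=st();m=R.from_quat(s['tcp_rot']).as_matrix();d=np.array(T)-s['ee_pos'];print('tool d',np.round(d@m,4)); a=np.degrees(np.cross([0,1,0],m.T@[0,0,-1]))
    y=np.degrees(np.arctan2(m[1,2],m[0,2]));print('rx rz',np.round(a,2),'yaw',y,'ry',None if yaw is None else -(yaw-y))
E
python3 -m pendant '[[[0.008,0.01,-0.002,-0.2,0.7,0,0],[0,0.025,0,0,0,0,0],[0,0.01,0,0,0,0,0],[0,0,0,0,0,0,0],[0,0,0,0,0,0,0]]]'; python3 -c "
from h import *
go([.4583,-.1995,.024],-27.5)
"
```

```text
t: 16.52
ee_pos: [0.4611, -0.2023, 0.0597]
tcp_rot: [0.365, -0.601, 0.608, -0.368]
force: [-0.7, -0.1, -0.3]
width: 1.002
t 16.525 pos [ 0.4611 -0.2023  0.0597] F [-0.7 -0.1 -0.3] w 1.002
axes cols x,y,z
 [[-0.462  0.008  0.887]
 [-0.887 -0.006 -0.462]
 [ 0.001 -1.     0.01 ]] q [-0.65   0.299  1.923  0.     0.909 -0.17 ]
tool d [-0.0013  0.0357 -0.0042]
rx rz [-0.57  0.    0.08] yaw -27.512783185685052 ry -0.01278318568505199
```

```bash

python3 -m pendant '[[[-0.001,0.012,-0.004,-0.5,0,0,0],[0,0.01,0,0,0,0,0],[0,0.005,0,0,0,0,0],[0,0,0,0,0,0,0],[0,0,0,0,0,0,0]]]'; python3 -c "
from h import *
go([.4583,-.1995,.024],-27.5)
p=shot('wrist','w10')
"
```

```text
t: 17.15
ee_pos: [0.4584, -0.1999, 0.0317]
tcp_rot: [0.367, -0.604, 0.605, -0.367]
force: [0.1, 0.9, 0.5]
width: 1.0
t 17.15 pos [ 0.4584 -0.1999  0.0317] F [0.1 0.9 0.5] w 1.0
axes cols x,y,z
 [[-0.462  0.001  0.887]
 [-0.887 -0.002 -0.462]
 [ 0.002 -1.     0.002]] q [-0.648  0.353  1.929 -0.002  0.858 -0.167]
tool d [-0.0003  0.0077 -0.0003]
rx rz [-0.11  0.    0.1 ] yaw -27.512106019311748 ry -0.012106019311747929
```

View pics/w10.png

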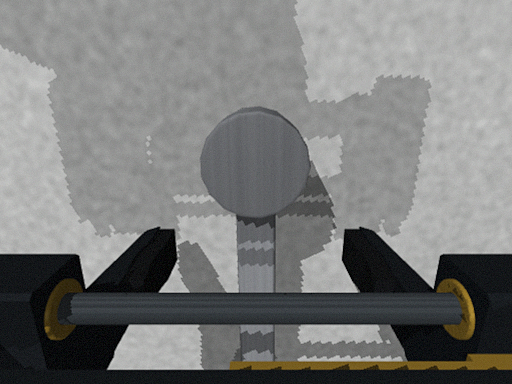

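The bar at column 257 is centred between the fingers, with the head at (256,162). I'll recheck the head position, then descend.

```bash

python3 -m pendant '[[[0,0.005,0,0,0,0,0],[0,0.002,0,0,0,0,0],[0,0,0,0,0,0,0],[0,0,0,0,0,0,0],[0,0,0,0,0,0,0]]]'; python3 -c "
from h import *
go([.4583,-.1995,.024],-27.5)
p=shot('wrist','w11');c=cloud(p);s=ctrl.get_state();m=R.from_quat(s['tcp_rot']).as_matrix();t=(c-s['ee_pos'])@m
q=t[(t[:,1]<-.004)&(t[:,1]>-.02)&(t[:,0]<-.015)&(abs(t[:,2])<.03)];print(len(q),np.median(q,axis=0),cv2.minEnclosingCircle(q[:,[0,2]].astype(np.float32)))
"
```

```text
t: 17.82
ee_pos: [0.4588, -0.2002, 0.0247]
tcp_rot: [0.367, -0.603, 0.606, -0.367]
force: [0.1, 0.0, 0.3]
width: 1.0
t 17.825 pos [ 0.4588 -0.2002  0.0247] F [0.1 0.  0.3] w 1.0
axes cols x,y,z
 [[-0.462  0.002  0.887]
 [-0.887 -0.003 -0.462]
 [ 0.002 -1.     0.003]] q [-0.648  0.367  1.929 -0.002  0.842 -0.167]
tool d [-0.0004  0.0007 -0.0007]
rx rz [-0.17  0.    0.11] yaw -27.509870281518943 ry -0.009870281518942647
10864 [-0.04817433 -0.01060168 -0.00111797] ((-0.04210793599486351, -0.0011554837692528963), 0.028287606313824654)
```

```bash
python3 -c "
from h import *
p=shot('wrist','w12');c=cloud(p);s=ctrl.get_state();m=R.from_quat(s['tcp_rot']).as_matrix();t=(c-s['ee_pos'])@m
q=t[(t[:,1]<-.008)&(t[:,1]>-.014)&(t[:,0]<-.015)&(abs(t[:,2])<.03)];print(len(q),np.median(q,axis=0),cv2.minEnclosingCircle(q[:,[0,2]].astype(np.float32)),s['ee_pos'])
"
```

```text
10198 [-0.04913891 -0.01063361 -0.00115304] ((-0.04743179678916931, -0.0012333635240793228), 0.023108409717679024) [ 0.4587735  -0.20019079  0.02475301]
```

Head is 47.4 mm from the TCP, as specified. Closing.

```bash
python3 -m pendant '[[[0,0,-0.001,0,0,0,1],[0,0,0,0,0,0,1],[0,0,0,0,0,0,1],[0,0,0,0,0,0,1],[0,0,0,0,0,0,1]]]' 55;python3 -m pendant '[[[0,0,0,0,0,0,1],[0,0,0,0,0,0,1],[0,0,0,0,0,0,1],[0,0,0,0,0,0,1],[0,0,0,0,0,0,1]]]' 55; python3 -m pendant '[[[0,-0.01,0,0,0,0,1],[0,-0.02,0,0,0,0,1],[0,-0.03,0,0,0,0,1],[0,-0.03,0,0,0,0,1],[0,0,0,0,0,0,1]]]'; python3 -c "
from h import *
go([.4583,-.1995,.17],-27.5);p=shot('wrist','w13')
m=R.from_quat(ctrl.get_state()['tcp_rot']).as_matrix();t=(cloud(p)-ctrl.get_state()['ee_pos'])@m
q=t[(t[:,1]<-.008)&(t[:,1]>-.018)&(t[:,0]<-.02)&(abs(t[:,2])<.03)];print(len(q),np.median(q,axis=0),cv2.minEnclosingCircle(q[:,[0,2]].astype(np.float32)))
A=np.c_[q[:,0],q[:,2],np.ones(len(q))];print(np.linalg.lstsq(A,q[:,1],rcond=None)[0])
"
```

```text
t: 18.55
ee_pos: [0.4579, -0.1997, 0.0249]
tcp_rot: [0.367, -0.603, 0.606, -0.367]
force: [-0.4, 0.1, 0.5]
width: 0.455
t: 19.18
ee_pos: [0.4575, -0.1995, 0.0248]
tcp_rot: [0.367, -0.603, 0.606, -0.367]
force: [-0.8, 0.5, 1.4]
width: 0.19
t: 19.8
ee_pos: [0.4538, -0.1963, 0.1138]
tcp_rot: [-0.368, 0.607, -0.602, 0.365]
force: [0.9, -1.4, -8.5]
width: 0.194
t 19.8 pos [ 0.4538 -0.1963  0.1138] F [ 0.9 -1.4 -8.5] w 0.194
axes cols x,y,z
 [[-0.462 -0.007  0.887]
 [-0.887  0.004 -0.462]
 [-0.    -1.    -0.008]] q [-6.480e-01  1.940e-01  1.915e+00 -1.000e-03  1.040e+00 -1.670e-01]
tool d [ 0.0007 -0.0562  0.005 ]
rx rz [ 0.44  0.   -0.02] yaw -27.529801925657978 ry -0.02980192565797779
10216 [-0.0489882  -0.0121193   0.00211659] ((-0.04634985327720642, 0.0017994949594140053), 0.02396012842655182)
[-0.00257633 -0.00446809 -0.01221806]
```

View pics/w13.png

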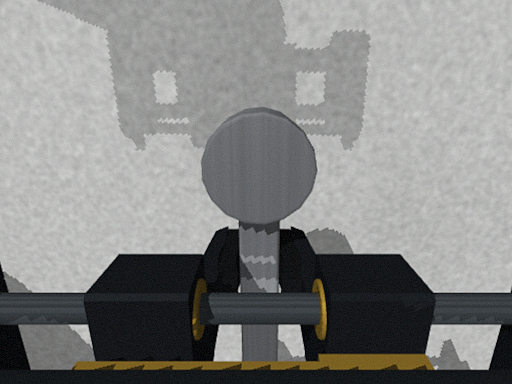

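The clamp is held level: the wrist carries about 8 N and the head sits at (258,165). I'll carry it to the bench.

```bash
python3 -m pendant '[[[-0.03,-0.03,-0.007,0.2,-5,0,1],[-0.052,-0.03,-0.007,0,-5,0,1],[-0.052,-0.01,-0.003,0,-5,0,1],[-0.052,0,0.002,0,-5,0,1],[-0.052,0,0.007,0,-5,0,1]]]' 55; python3 -c "
from h import *
go([.56,.2087,.18],13)"
```

```text
t: 20.48
ee_pos: [0.5095, 0.0413, 0.1753]
tcp_rot: [-0.492, 0.517, -0.502, 0.488]
force: [1.1, -0.6, -8.2]
width: 0.196
t 20.475 pos [0.5095 0.0413 0.1753] F [ 1.1 -0.6 -8.2] w 0.196
axes cols x,y,z
 [[-0.04  -0.019  0.999]
 [-0.999  0.01  -0.039]
 [-0.009 -1.    -0.02 ]] q [-0.156  0.143  1.828  0.008  1.191 -0.119]
tool d [-0.1693 -0.004   0.0438]
rx rz [ 1.13  0.   -0.54] yaw -2.2629447729643215 ry -15.262944772964321
```

```bash
python3 -m pendant '[[[-0.042,-0.003,0.011,0.4,-5,-0.2,1],[-0.041,0,0.015,0.3,-5,-0.2,1],[-0.04,0,0.018,0.2,-5,0,1],[-0.03,0,0.016,0,0,0,1],[0,0,0,0,0,0,1]]]' 55; python3 -c "
from h import *
go([.56,.2087,.165],13)"
```

```text
t: 21.1
ee_pos: [0.5496, 0.2083, 0.1647]
tcp_rot: [0.56, -0.444, 0.43, -0.552]
force: [-0.6, -1.0, -8.2]
width: 0.197
t 21.1 pos [0.5496 0.2083 0.1647] F [-0.6 -1.  -8.2] w 0.197
axes cols x,y,z
 [[ 0.235 -0.023  0.972]
 [-0.972  0.003  0.235]
 [-0.009 -1.    -0.021]] q [ 0.157  0.318  1.638  0.007  1.208 -0.083]
tool d [ 0.002  -0.0005  0.0102]
rx rz [ 1.23  0.   -0.5 ] yaw 13.581698744562493 ry 0.5816987445624928
```

```bash
python3 -m pendant '[[[0.002,0,0.010,1.2,0.5,-0.5,1],[0,0,0,0,0,0,1],[0,0,0,0,0,0,1],[0,0,0,0,0,0,1],[0,0,0,0,0,0,1]]]' 55; python3 -c "
from h import *
go([.56,.2087,.165],13)"
```

```text
t: 21.72
ee_pos: [0.5583, 0.2056, 0.1604]
tcp_rot: [0.555, -0.442, 0.44, -0.551]
force: [0.5, -0.8, -8.6]
width: 0.195
t 21.725 pos [0.5583 0.2056 0.1604] F [ 0.5 -0.8 -8.6] w 0.195
axes cols x,y,z
 [[ 0.223 -0.006  0.975]
 [-0.975 -0.002  0.223]
 [ 0.001 -1.    -0.006]] q [ 0.154  0.33   1.632 -0.002  1.186 -0.07 ]
tool d [-0.0027 -0.0046  0.0023]
rx rz [ 0.35 -0.    0.06] yaw 12.856565639737687 ry -0.14343436026231338
```

```bash
python3 -m pendant '[[[-0.003,-0.005,0.002,0.3,0,0,1],[0,0,0,0,0,0,1],[0,0,0,0,0,0,1],[0,0,0,0,0,0,1],[0,0,0,0,0,0,1]]]' 55; python3 -c "
from h import *
go([.56,.2087,.165],13)
p=shot('wrist','w14');c=cloud(p);s=ctrl.get_state()
q=band(c,(.5496,.2545),.04,.168,.185)
A=np.c_[q[:,:2]-q[:,:2].mean(0),np.ones(len(q))];print('head tilt',np.linalg.lstsq(A,q[:,2],rcond=None)[0])
for n in ['top','scene']:
  p=shot(n,n+'9');c=cloud(p);print(n);band(c,(.5496,.2545),.045,.168,.19);band(c,(.583,.108),.035,.155,.185);q=band(c,(.57,.166),.03,.155,.185)
  for l in ['clamp','clamp_eye','clamp_balance','plug']: print(l,[(np.round(a['point'],4).tolist(),round(a['p'],2)) for a in ctrl.place_of(p,l)[:1]])
"
```

```text
t: 22.35
ee_pos: [0.56, 0.2092, 0.1664]
tcp_rot: [0.553, -0.44, 0.441, -0.553]
force: [-0.1, -0.9, -8.9]
width: 0.194
t 22.35 pos [0.56   0.2092 0.1664] F [-0.1 -0.9 -8.9] w 0.194
axes cols x,y,z
 [[ 0.223  0.001  0.975]
 [-0.975 -0.001  0.223]
 [ 0.001 -1.     0.001]] q [ 1.600e-01  3.240e-01  1.626e+00 -1.000e-03  1.191e+00 -6.400e-02]
tool d [ 0.0005  0.0014 -0.0001]
rx rz [-0.04  0.    0.07] yaw 12.857278306068554 ry -0.14272169393144551
n11874 mean [0.5508 0.2519 0.1762] med z 0.1768 circ 0.5511 0.2460 r 0.0322 bbox [0.5271 0.2145] [0.5729 0.2778]
head tilt [-0.0185922   0.06899784  0.17621485]
top
few 0
n123 mean [0.5813 0.1189 0.1707] med z 0.1708 circ 0.5800 0.1197 r 0.0229 bbox [0.5687 0.0986] [0.5971 0.141 ]
n53 mean [0.5742 0.1483 0.1712] med z 0.1717 circ 0.5744 0.1495 r 0.0140 bbox [0.5635 0.1378] [0.5853 0.1582]
clamp []
clamp_eye [([0.5799, 0.1078, 0.135], 0.48)]
clamp_balance []
plug []
scene
n29 mean [0.546  0.2307 0.1743] med z 0.1739 circ 0.5471 0.2350 r 0.0283 bbox [0.5289 0.2098] [0.5635 0.2579]
n118 mean [0.5835 0.1132 0.1689] med z 0.1705 circ 0.5812 0.1166 r 0.0258 bbox [0.5693 0.0936] [0.5972 0.142 ]
n94 mean [0.5716 0.1656 0.1697] med z 0.1708 circ 0.5699 0.1660 r 0.0291 bbox [0.5549 0.1376] [0.5846 0.1949]
clamp [([0.5532, 0.2553, 0.1414], 0.53)]
clamp_eye [([0.5835, 0.1099, 0.1405], 0.79)]
clamp_balance [([0.5516, 0.2546, 0.1396], 0.16)]
plug [([0.5538, 0.2574, 0.0212], 0.74)]
```

View pics/w14.png

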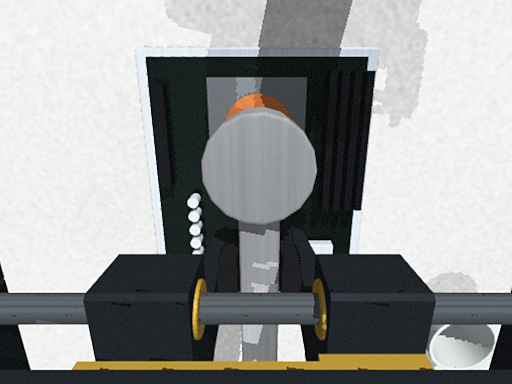

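View pics/scene9.png

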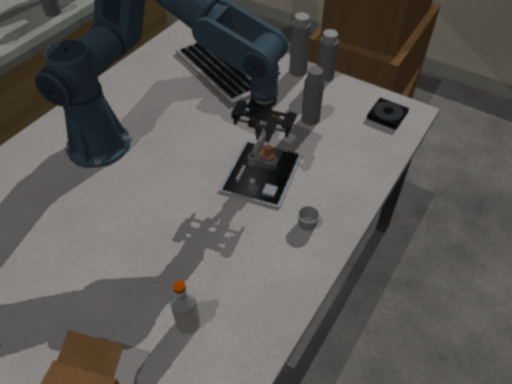

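View pics/top9.png

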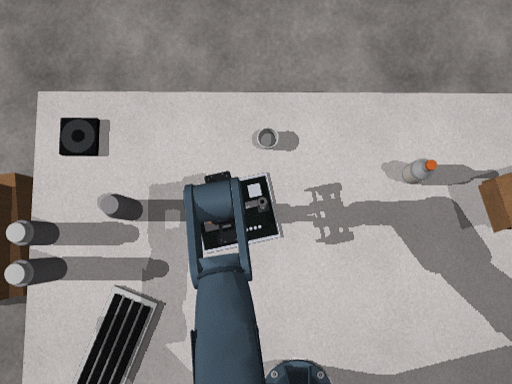

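```bash
python3 -c "
from h import *
go([.56,.2087,.165],13)
p=shot('wrist','w15');c=cloud(p)
q=band(c,(.5496,.2545),.035,.175,.185)
A=np.c_[q[:,:2]-q[:,:2].mean(0),np.ones(len(q))];print('head tilt',np.linalg.lstsq(A,q[:,2],rcond=None)[0])
p=shot('top','top10');c=cloud(p);band(c,(.583,.108),.015,.16,.18); print(ctrl.get_state()['dq'])
"
```

```text
t 22.9 pos [0.56   0.2092 0.1665] F [ 0.5 -0.4 -8.3] w 0.193
axes cols x,y,z
 [[ 0.222  0.001  0.975]
 [-0.975 -0.001  0.222]
 [ 0.001 -1.     0.001]] q [ 1.600e-01  3.240e-01  1.626e+00 -1.000e-03  1.191e+00 -6.400e-02]
tool d [ 0.0005  0.0015 -0.0001]
rx rz [-0.05  0.    0.06] yaw 12.849264161484507 ry -0.15073583851549266
n10144 mean [0.5499 0.2563 0.177 ] med z 0.1770 circ 0.5502 0.2551 r 0.0229 bbox [0.5274 0.2327] [0.5727 0.2778]
head tilt [ 0.00142178 -0.0011803   0.17699545]
n71 mean [0.5832 0.1099 0.1713] med z 0.1711 circ 0.5837 0.1098 r 0.0136 bbox [0.5712 0.0986] [0.5969 0.1212]
[-7.65699211e-04 -3.24281473e-04 -1.06330302e-03 -8.70512691e-05
 -1.93375185e-04  4.07140953e-04]
```

```bash
python3 -c "
from plant import ctrl
print(ctrl.hand_in())"
```

```text
the job is handed in; nothing more can be done
None
```

The copper plug is seated in the pocket and released. The lever is held level above the bench, and I handed the job in at about 23 s of the 64 s allowed.

- **Plug:** The depth picture after release put the flange top 6.0 mm and the boss top 36 mm above the block face, as they should be when fully home. The plug centre measured (0.5497, 0.2546).
- **Head:** It measured (0.5502, 0.2551), under 1 mm from the plug's axis. There is about 71 mm of air between them, and the head's top face tilts by no more than 0.1°.
- **Eye:** It measured (0.5837, 0.110), against about (0.583, 0.108) for the post, so it is within about 2 mm. The eye's underside comes out at about the same height as the head's.
- **Stillness and contact:** Joint speeds were close to zero, and the wrist carried about 8.5 N. That is a little above the 7 N expected for a lever of about 0.7 kg, and I saw no sign of it touching anything.
- **Flask, bottle and cup:** They look unmoved in the before and after pictures; I did not measure them again.

Two checks were weak at the end. In the top picture the arm hid the lever's head and the plug, so the networks did not report them there. In the scene picture the network's plug position was 3 to 5 mm off from my depth measurement, and its balance-point guess was wrong but had a low value (0.16). I relied on the wrist-camera depth fits instead.

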